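# Line up the plating station by height

## Task

Set out the plating board: stand the spice jar, the small clear cup, the fluted cutter ring and the chocolate shell in order of height on the four round mats, one in the middle of each mat, with the tallest next to the red plug and the shortest at the black-plug end. All four must stand as they do now (upright, not turned over) and be let go.

Things in the scene. Friction and masses are not known exactly. Their poses are not given: they have to be found in the camera images.
- spice_jar: Spice jar with a gold-brown cap (green patch on top), a clear body and a printed label; about 42 mm across and 106 mm tall, 110 g (may vary 30 %). Origin at the centre of its underside, z up. Stands on the worktop; grasp it across the cap or body from above.
- clear_cup: Small clear tapered cup with a white filling that is fixed in it; 50 mm across at the rim, about 37 mm at the foot, 60 mm tall, 55 g. Origin at the centre of its underside, z up. Stands on the worktop, mouth up; grasp it across the outside in the upper half.
- cutter: Fluted bright metal cutter ring, 62 mm across outside and 28 mm tall, 30 g. Origin at the centre of its lower edge, z up. Grasp it across the whole outside (its inside counts as solid).
- choc_shell: Dark brown domed chocolate shell, 41 mm across and 16 mm tall, 14 g. Origin at the centre of its underside, z up. Grasp it across the sides, low down.
- mat_a: First mat of the row, at the board's left (+y) end as seen from the robot. The four mats lie in one row along the board, about 115 mm apart. A black round rubber mat with a thin grey ring, 70 mm across, 3 mm thick, fixed on a wooden board (560 x 95 x 12 mm, lying across the robot's front, turned up to 0.15 rad). Origin: centre of its underside, 12 mm above the worktop.
- mat_b: Second mat from the left (+y). A black round rubber mat with a thin grey ring, 70 mm across, 3 mm thick, fixed on a wooden board (560 x 95 x 12 mm, lying across the robot's front, turned up to 0.15 rad). Origin: centre of its underside, 12 mm above the worktop.
- mat_c: Third mat from the left (+y). A black round rubber mat with a thin grey ring, 70 mm across, 3 mm thick, fixed on a wooden board (560 x 95 x 12 mm, lying across the robot's front, turned up to 0.15 rad). Origin: centre of its underside, 12 mm above the worktop.
- mat_d: Fourth mat, at the board's right (-y) end. A black round rubber mat with a thin grey ring, 70 mm across, 3 mm thick, fixed on a wooden board (560 x 95 x 12 mm, lying across the robot's front, turned up to 0.15 rad). Origin: centre of its underside, 12 mm above the worktop.
- red_plug: Red plastic plug, 26 mm across and 24 mm tall, fixed on the board beyond one of the two end mats, about 78 mm from the centre of that mat; a black plug of the same shape stands at the other end. Which end has the red one changes from start to start. Origin at the centre of its underside, 12 mm above the worktop.

How it is judged:
By the outcome, as a careful person would: the job done as asked, in the order asked, and still so for the second after the job is handed in, with the robot touching nothing.
It also fails if it takes over 109 s, if anything falls off the work surface, if the arm or the gripper's body presses on something with over 40 N, if the wrist force passes 120 N, or if a joint passes its speed limit or range.

## Robot

A 7-joint arm with a two-finger parallel gripper is mounted at the origin on a cart in front of the work surface, level with it; the furniture and walls round the work are solid. World frame = base frame: x ahead of the robot, y to its left, z up, the work surface at z = 0. Lengths are in m, angles in rad, forces in N, time in s.
With the tool pointing down it reaches from about 0.4 to 0.85 m from the base axis. Payload 4.5 kg.
Tool frame: the origin (TCP) lies midway between the tips of the shut fingers; the grasp point (between the pads) lies 19 mm behind it (r.grip_point_offset is the distance from the TCP to the grasp point, in m); z points along the fingers, y is the line along which they close (so a half turn about z gives the same grasp; the last joint's range is limited). The gripper opens to 88 mm and grips with 3 to 60 N. Pads are 18 mm wide; open, the fingers measure 123 mm over their backs; the gripper's body (75 mm by 187 mm) begins 45 mm behind the grasp point.
Start: joints at [1.282, 0.689, -0.195, 1.565, 0.157, 0.902, -0.215], TCP at [0.198, -0.593, 0.239] pointing down, gripper open.
Joint ranges: [-3.01, 3.01], [-0.46, 2.08], [-1.47, 1.51], [0.13, 2.56], [-1, 4.14], [0.04, 2.09], [-2.66, 2.66]. Speed limits (rad/s): [2.57, 2.57, 3.14, 3.14, 3.14, 3.14, 3.14].

## Interface

Orientations are given as a unit quaternion [x, y, z, w].
In Python, from plant import r, optics gives the robot as it stands.
- The arm moves only by the shell command python3 -m pendant 'ROWS' [OPENING] [FORCE]. ROWS is JSON, a list of rows, each a list of 6 numbers: the shift along the tool's x, y, z as a fraction of full scale, then the turn, a rotation vector about the tool's x, y, z as a fraction of full scale. A call has 1 to 5 rows; each row shifts and turns the commanded pose from where the row before left it, along the tool's axes as they then stand; what a row does not reach is not made up. Full scale, the value 1, is 0.025 m for a shift and pi rad for a turn. A row lasts 1/12 s, in which the tool goes at most 41.7 mm and 7.16 degrees, less where a joint would pass 70% of its speed; a pose out of reach is approached as far as the arm can. A call with a number of a shift or a turn outside -1 to 1 is refused whole. A call with a gripper value outside its range is refused whole. OPENING is the opening, from -1 (shut) to 1 (fully open), set as the call begins (- or left out, the last holds). The fingers move at their own pace and stop on an object; FORCE is the grip in N (left out, the last holds). Time passes only in rows, so rows that do not move let the fingers close. It gives the time, the measured TCP pose, the force, the opening and the grip force at its end, in the units of the state.
- r.get_state(): the state, without advancing time (a new reading comes with each control period).
- optics.snapshot(name): name is "scene" or "top"; returns (picture, depth): 420x560x3 uint8, blue, green, red; 420x560 float32, m along the optical axis (not along the pixel's ray), 0 where there is no reading.
- optics.calibration(name): a dict with "vfov" (degrees; the focal length in pixels is half the picture's height over the tangent of half this angle, whatever the lens; pixels are square), "cx", "cy" (the principal point, pixels), "k1" (the pictures are not rectified: a ray, as slopes to the right and down, at radius r is drawn at 1 + k1 r^2 times it, then the intrinsics apply), "cam_to_world" (4x4, takes a point from camera to world coordinates). Camera axes: x right, y up, looking along -z (the intrinsics and any distortion apply to the point x, -y, -z); pixel columns grow to the right and rows downward; lengths in m; the calibration is good to about 2 mm. A picture is of the moment at which its call begins. calibration takes no time and is no camera call.
- r.finish_job(): hands the job in; it is judged then, once.
The state is a dict: "clock": time; "q": joint angles; "qd": joint speeds; "joint_torque": joint torques, N m; "tool_pos": TCP position; "eef_rot": TCP orientation; "contact_force": force on the tool from outside, world axes, zero at the start; "moment": the same for the moment, N m; "opening": opening from 0.0 (shut) to 1.0 (fully open); "finger_force": force on a finger pad.
Only numpy, scipy, OpenCV 4.12 (cv2) and the standard library are available. Lean on these libraries where they do the work, as an engineer would, in place of code of your own. Each camera call takes 0.05 s, during which the arm holds its last target. There are 200 camera calls.

## Working session

There is one attempt and no reset: what is moved stays moved. The work goes in short steps, Python scripts to look and compute and a shell command to move; the robot and the scene stay as the last step left them, time stands still between calls to the robot, and variables do not carry over. Pictures are saved under pics/ and viewed, at most 14 in all, crops included, and the job is handed in when it is done.

```bash
ls; mkdir -p pics
cat > h.py <<'E'
import numpy as np,cv2
from plant import r,optics
def cam(n):
    c=optics.calibration(n);f=210/np.tan(np.radians(c["vfov"]/2))
    K=np.array([[f,0,c["cx"]],[0,f,c["cy"]],[0,0,1]]);return K,np.array([c["k1"],0,0,0,0.]),np.array(c["cam_to_world"])
def plane(n,px,z):
    K,d,T=cam(n);p=cv2.undistortPoints(np.array(px,float).reshape(-1,1,2),K,d)[:,0]
    v=np.c_[p[:,0],-p[:,1],-np.ones(len(p))]@T[:3,:3].T
    s=(np.array(z)-T[2,3])/v[:,2];return T[:3,3]+v*s[:,None]
def depthpt(n,px,dep):
    K,d,T=cam(n);p=cv2.undistortPoints(np.array(px,float).reshape(-1,1,2),K,d)[:,0]
    v=np.c_[p[:,0],-p[:,1],-np.ones(len(p))]*np.array(dep)[:,None]
    return v@T[:3,:3].T+T[:3,3]
E
python3 - <<'E'
from h import *
for n in("scene","top"):
    p,d=optics.snapshot(n);cv2.imwrite(f"pics/{n}0.png",p);np.save(n+"0.npy",d)
    print(n,optics.calibration(n),d.min(),d.max())
print(r.get_state(),r.grip_point_offset)
E
```

```text
pics
scene {'vfov': 53.159693849986944, 'cx': 279.1911007008637, 'cy': 197.95034684009377, 'k1': -0.13268191775835506, 'cam_to_world': array([[-0.57101357,  0.44539838, -0.68961133, -0.1189579 ],
       [-0.82092286, -0.30426882,  0.48322473,  0.46148394],
       [ 0.00540028,  0.84204559,  0.53937934,  0.54624743],
       [ 0.        ,  0.        ,  0.        ,  1.        ]])} 0.0 3.7036324
top {'vfov': 54.18892533072028, 'cx': 282.57039988445206, 'cy': 211.71747427035825, 'k1': 0.0254937731067057, 'cam_to_world': array([[ 2.17076021e-02,  9.97960417e-01, -6.00315395e-02,
         4.83019097e-01],
       [-9.99763128e-01,  2.17627495e-02,  2.64899907e-04,
        -2.05593378e-03],
       [ 1.57081098e-03,  6.00115694e-02,  9.98196446e-01,
         1.08541891e+00],
       [ 0.00000000e+00,  0.00000000e+00,  0.00000000e+00,
         1.00000000e+00]])} 0.0 1.8914642
{'clock': 0.1, 'q': array([ 1.28181081,  0.68985345, -0.19454903,  1.5661919 ,  0.15729476,
        0.90252338, -0.21512604]), 'qd': array([-0.00130147, -0.00203846, -0.00101274, -0.0023971 ,  0.00014432,
        0.00071935, -0.00091917]), 'joint_torque': array([-3.56953213e-03, -5.28507257e+01, -1.27174169e+00, -1.53838563e+01,
       -5.26151899e-02,  1.99356953e-03,  5.18137017e-05]), 'tool_pos': array([ 0.19805681, -0.59221204,  0.23803292]), 'eef_rot': array([ 9.86999026e-01,  1.60724280e-01, -1.76265184e-04, -7.72342673e-04]), 'contact_force': array([ 0.17757682, -0.60221733,  0.32291456]), 'moment': array([-0.01717044, -0.04420645,  0.00342573]), 'finger_force': 0.0, 'opening': 1.0039244521350528} 0.0187
```

View pics/top0.png

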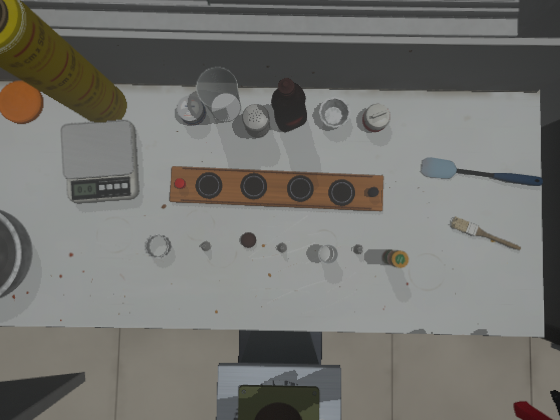

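View pics/scene0.png

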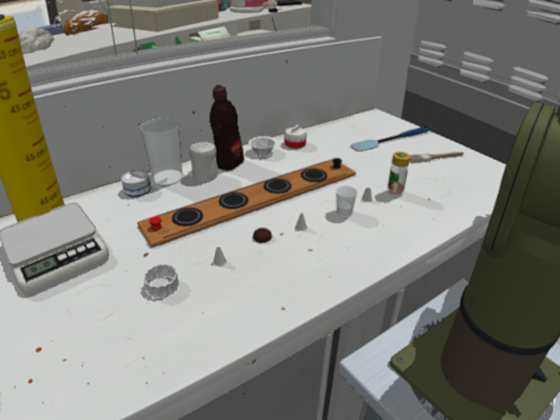

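The red plug is at the left (+y) end at (180,184), and the mats are at (209,185), (254,186), (300,188) and (341,192). The cutter is at (159,246), the shell at (248,240), the cup at (326,254) and the jar at (398,258). Small grey cones stand between them at (206,245), (282,247) and (358,249). Next I'll measure positions in both views.

```bash
cat > m.py <<'E'
from h import *
p=cv2.imread("pics/top0.png");d=np.load("top0.npy")
g=p.max(2);hsv=cv2.cvtColor(p,cv2.COLOR_BGR2HSV)
def blobs(mask,x0,y0,x1,y1,amin=15):
    m=np.zeros_like(mask);m[y0:y1,x0:x1]=mask[y0:y1,x0:x1]
    n,l,s,c=cv2.connectedComponentsWithStats(m.astype(np.uint8))
    return [(c[i],s[i],l==i) for i in range(1,n) if s[i][4]>=amin]
print("mats")
wood=((hsv[...,1]>90)&(hsv[...,2]>70)).astype(np.uint8)
P=[]
for u,v in((209,185),(254,186),(300,188),(341,192)):
    m=(wood==0);b=[x for x in blobs(m,u-20,v-17,u+20,v+16) if x[2][v,u] or x[1][4]>300]
    cs,_=cv2.findContours(b[0][2].astype(np.uint8),0,1)
    c=max(cs,key=cv2.contourArea);e=cv2.minEnclosingCircle(c);el=cv2.fitEllipse(c)
    P.append(el[0]);print(el,e,np.median(d[v-3:v+4,u-3:u+4]))
w=plane("top",P,.015);print(w,np.linalg.norm(np.diff(w,axis=0),axis=1))
print([depthpt("top",[q],[np.median(d[int(q[1])-3:int(q[1])+4,int(q[0])-3:int(q[0])+4])])[0] for q in P])
for nm,m,box,z in(("red",(hsv[...,1]>170)&((hsv[...,0]<8)|(hsv[...,0]>172)),(172,174,192,194),.036),
  ("shell",g<110,(235,228,262,252),.004),("green",(abs(hsv[...,0].astype(int)-65)<25)&(hsv[...,1]>50),(385,245,412,270),.106),
  ("cap",hsv[...,1]>70,(380,245,412,272),.1)):
    for b in blobs(m,*box): print(nm,b[0],b[1],plane("top",[b[0]],z),plane("top",[b[1][:2],b[1][:2]+b[1][2:4]],z).round(3).tolist())
K,D,T=cam("top")
vv,uu=np.mgrid[235:275,140:415];W=depthpt("top",np.c_[uu.ravel(),vv.ravel()],d[235:275,140:415].ravel()).reshape(40,275,3)
n,l,s,c=cv2.connectedComponentsWithStats((((W[...,2]>.008)&(W[...,2]<.2))).astype(np.uint8))
for i in range(1,n):
    if s[i][4]>8:
        q=W[l==i];print("hgt",c[i]+[140,235],s[i][2:],"zmax",q[:,2].max().round(3),"xy mid",((q.max(0)+q.min(0))/2).round(4),"ext",np.ptp(q,axis=0).round(3))
big=cv2.resize(p[225:280,140:420],None,fx=2.8,fy=2.8,interpolation=2)
big=cv2.vconcat([big,cv2.resize(p[160:215,140:420],None,fx=2.8,fy=2.8,interpolation=2)]);cv2.imwrite("pics/crop.png",big)
E
python3 m.py
```

```text
mats
((208.37994384765625, 184.9005584716797), (25.74736213684082, 25.959644317626953), 30.751285552978516) ((208.31080627441406, 184.91891479492188), 13.354740142822266) 1.0747132
((253.22911071777344, 185.66758728027344), (25.45223045349121, 25.96001625061035), 69.46342468261719) ((253.2142791748047, 185.7857208251953), 13.334504127502441) 1.0743479
((299.87554931640625, 187.9938507080078), (25.73389434814453, 25.947887420654297), 79.20169067382812) ((299.7853698730469, 188.08489990234375), 13.378189086914062) 1.0742047
((341.23052978515625, 192.39341735839844), (25.92422866821289, 26.57994842529297), 0.6677266359329224) ((341.4285583496094, 193.0), 14.088017463684082) 1.0732003
[[ 0.61351566  0.19348792  0.015     ]
 [ 0.61411594  0.07604727  0.015     ]
 [ 0.61067023 -0.04634086  0.015     ]
 [ 0.60143204 -0.15483207  0.015     ]] [0.11744218 0.12243662 0.10888383]
[array([0.61337425, 0.19327601, 0.01616001]), array([0.61396098, 0.07595495, 0.01626524]), array([ 0.61040488, -0.0462488 ,  0.01722515]), array([ 0.60116376, -0.15448594,  0.01742517])]
shell [247.53365385 239.5913461
[... 456 characters left out ...]
 0.3176 0.0218] ext [0.057 0.06  0.028]
hgt [247.91194969 240.28301887] [ 15  13 159] zmax 0.025 xy mid [0.4692 0.0862 0.0169] ext [0.032 0.037 0.016]
hgt [205.3125 245.4375] [ 9  8 48] zmax 0.039 xy mid [0.4552 0.1972 0.0235] ext [0.018 0.02  0.03 ]
hgt [281.41818182 247.        ] [ 8  9 55] zmax 0.038 xy mid [ 0.4554 -0.0015  0.0229] ext [0.021 0.019 0.029]
hgt [327.6645768  253.60501567] [ 20  20 319] zmax 0.066 xy mid [ 0.4431 -0.116   0.0429] ext [0.047 0.048 0.046]
hgt [357.19565217 248.69565217] [ 9  9 46] zmax 0.033 xy mid [ 0.4547 -0.2011  0.0208] ext [0.021 0.021 0.025]
hgt [394.53553299 257.61928934] [ 27  19 394] zmax 0.113 xy mid [ 0.4373 -0.2794  0.0605] ext [0.041 0.04  0.105]
```

View pics/crop.png

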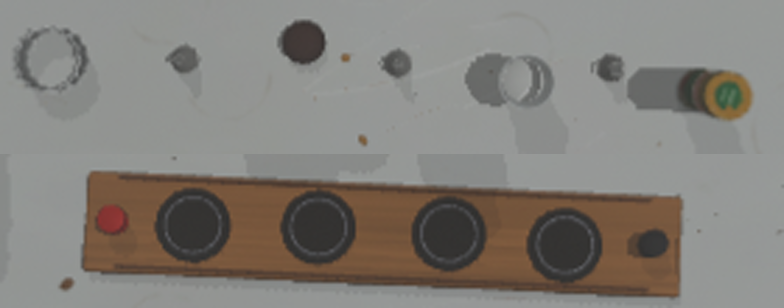

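The crop confirms the layout: cutter ring at crop (51,58), shell (303,42), cup rim (527,81) and jar cap (728,96). The mats are round and black, with slightly uneven spacing. I'll cross-check with the scene view and refine the mat centres.

```bash
cat > m2.py <<'E'
from h import *
p=cv2.imread("pics/scene0.png");d=np.load("scene0.npy");t=cv2.imread("pics/top0.png")
def ell(img,mask,u,v,r):
    m=np.zeros(mask.shape,np.uint8);m[v-r:v+r,u-r:u+r]=mask[v-r:v+r,u-r:u+r]
    c=max(cv2.findContours(m,0,1)[0],key=cv2.contourArea);c=cv2.convexHull(c);return cv2.fitEllipse(c)
def W(n,el,z): # 3D centre of circle: cast contour points of ellipse
    q=cv2.ellipse2Poly((int(el[0][0]*1),0),(1,1),0,0,1,1)
    a=np.radians(np.arange(0,360,10));th=np.radians(el[2]);A,B=el[1][0]/2,el[1][1]/2
    pts=np.c_[el[0][0]+A*np.cos(a)*np.cos(th)-B*np.sin(a)*np.sin(th),el[0][1]+A*np.cos(a)*np.sin(th)+B*np.sin(a)*np.cos(th)]
    w=plane(n,pts,z);(c,s,_)=cv2.fitEllipse(w[:,:2].astype(np.float32)*1000);return np.round(c,1),np.round(s,1)
for n,img,uv in(("top",t,((209,185),(254,186),(300,188),(341,192))),("scene",p,((187,216),(233,200),(277,186),(314,175)))):
    for u,v in uv:
        for th in(55,70): print(n,u,*W(n,ell(img,img[...,2]<th+ (0),u,v,18),.015))
print("shell top",[W("top",ell(t,t[...,2]<th,248,240,14),.004) for th in(80,110)])
print("shell scn",[W("scene",ell(p,p[...,2]<th,262,235,14),.008) for th in(70,90)])
def hg(n,D,box):
    x0,y0,x1,y1=box;vv,uu=np.mgrid[y0:y1,x0:x1]
    return depthpt(n,np.c_[uu.ravel(),vv.ravel()],D[y0:y1,x0:x1].ravel())
for nm,b in(("table",(110,330,140,345)),("cutter",(140,262,182,302)),("cup",(330,182,362,220)),("jar",(385,150,415,198)),("shell",(250,225,275,245)),("bottle",(205,85,250,165)),("glass",(140,118,185,180)),("mug",(188,140,218,180))):
    q=hg("scene",d,b);q0=q[:,2];k=q[(q0>.008)&(q0<.3)&(q[:,0]<.85)] if nm!="table" else q
    print(nm,len(k),"z",np.median(q0).round(4),k[:,2].max().round(3),"min",k.min(0).round(3),"max",k.max(0).round(3))
big=cv2.vconcat([cv2.resize(p[255:310,130:230],(784,431),interpolation=2)]);
c=cv2.hconcat([cv2.resize(p[260:305,138:186],(384,360),interpolation=2),cv2.resize(p[180:225,325:373],(384,360),interpolation=2)]);cv2.imwrite("pics/crop2.png",c)
E
python3 m2.py
```

```text
top 209 [613. 193.] [64.7 66.5]
top 209 [612.9 193.1] [67.6 68.8]
top 254 [613.6  75.6] [65.1 65.8]
top 254 [613.6  76. ] [67.5 68.5]
top 300 [610.  -46.5] [65.4 65.5]
top 300 [610.5 -46.1] [67.8 69. ]
top 341 [ 601.6 -155.2] [64.2 65.7]
top 341 [ 601.8 -154.8] [67.8 67.8]
scene 187 [613.5 196.1] [64.6 66.6]
scene 187 [613.8 196.2] [65.8 69.3]
scene 233 [613.7  79.9] [63.7 65.6]
scene 233 [614.2  79.5] [65.7 69.2]
scene 277 [610.3 -42.6] [64.2 65.4]
scene 277 [610.7 -42.3] [66.2 69.1]
scene 314 [ 600.3 -150.4] [62.3 64.4]
scene 314 [ 601.1 -150.5] [64.7 68.1]
shell top [(array([472.6,  87.2]), array([38.2, 40.1])), (array([472.7,  87.9]), array([40.1, 44.2]))]
shell scn [(array([471.2,  91.9]), array([36.9, 45.9])), (array([471.4,  91.6]), array([37.9, 48. ]))]
table 450 z 0.0002 0.546 min [-0.119  0.393 -0.003] max [0.405 0.461 0.546]
cutter 607 z 0.0015 0.031 min [0.422 0.29  0.008] max [0.485 0.351 0.031]
cup 513 z 0.0021 0.063 min [ 0.421 -0.17   0.008] max [ 0.558 -0.09   0.063]
jar 740 z 0.0117 0.107 min [ 0.414 -0.473  0.008] max [ 0.54  -0.254  0.107]
shell 196 z 0.0024 0.018 min [0.454 0.071 0.008] max [0.49  0.109 0.018]
bottle 2169 z 0.1088 0.225 min [ 0.743 -0.103  0.008] max [0.84  0.083 0.225]
glass 1835 z 0.0928 0.152 min [0.777 0.109 0.009] max [0.85  0.24  0.152]
mug 981 z 0.0521 0.093 min [0.743 0.024 0.008] max [0.806 0.108 0.093]
```

View pics/crop2.png

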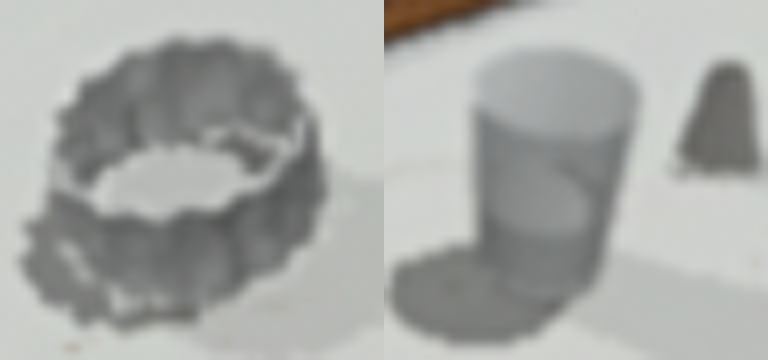

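Against the crop, the cup stands mouth up and the cutter ring is hollow side up. The two views agree in x and differ by about 4 mm in y, so I'll use the mean. I'll turn the tool so x is world +y, y is world +x and z is down, then travel.

```bash
python3 -m pendant '[[0,0,0,0,0,-0.0397],[0,0,0,0,0,-0.0397],[0,0,0,0,0,-0.0397],[0,0,0,0,0,-0.0397],[0,0,0,0,0,-0.0397]]' 1 10
python3 -m pendant '[[0,0,0,0,0,-0.0397],[0,0,0,0,0,-0.0397],[0,0,0,0,0,-0.0397],[0,0,0,0,0,-0.0397],[0,0,0,0,0,-0.0397]]'
python3 -m pendant '[[0,1,0,0,0,0],[0,1,0,0,0,0],[0,1,0,0,0,0],[0,1,0,0,0,0],[0,1,0,0,0,0]]'
python3 -m pendant '[[1,1,0,0,0,0],[1,1,0,0,0,0],[1,1,0,0,0,0],[1,1,0,0,0,0],[1,1,0,0,0,0]]'
python3 -m pendant '[[1,0,0,0,0,0],[1,0,0,0,0,0],[1,0,0,0,0,0],[1,0,0,0,0,0],[1,0,0,0,0,0]]'
```

```text
clock: 0.52
tool_pos: [0.198, -0.5924, 0.2383]
eef_rot: [0.889, 0.459, -0.0, -0.0]
contact_force: [-0.5, -0.2, -0.5]
opening: 1.0
finger_force: 0.0
clock: 0.93
tool_pos: [0.198, -0.5925, 0.2383]
eef_rot: [0.705, 0.709, 0.0, -0.0]
contact_force: [0.6, -1.0, -0.7]
opening: 1.005
finger_force: 0.0
clock: 1.35
tool_pos: [0.324, -0.5925, 0.2382]
eef_rot: [0.707, 0.707, 0.0, -0.001]
contact_force: [0.6, -0.2, -0.2]
opening: 0.998
finger_force: 0.0
clock: 1.77
tool_pos: [0.449, -0.4665, 0.2382]
eef_rot: [0.707, 0.707, -0.0, -0.001]
contact_force: [0.7, -0.5, 0.2]
opening: 1.002
finger_force: 0.0
clock: 2.18
tool_pos: [0.448, -0.3416, 0.2383]
eef_rot: [0.707, 0.707, -0.0, -0.0]
contact_force: [0.0, 1.1, 0.8]
opening: 1.001
finger_force: 0.0
```

```bash
python3 -m pendant '[[1,0,0,0,0,0],[1,0,0,0,0,0],[1,0,0,0,0,0],[1,0,0,0,0,0],[1,0,0,0,0,0]]' >/dev/null
python3 -m pendant '[[1,0,0,0,0,0],[1,0,0,0,0,0],[1,0,0,0,0,0],[1,0,0,0,0,0],[1,0,0,0,0,0]]' >/dev/null
python3 -m pendant '[[1,0,0,0,0,0],[1,0,0,0,0,0],[1,0,0,0,0,0],[1,0,0,0,0,0],[1,0,0,0,0,0]]' >/dev/null
python3 -m pendant '[[1,0.48,0,0,0,0],[1,0.48,0,0,0,0],[0.24,0,1,0,0,0],[0,0,1,0,0,0],[0,0,1,0,0,0]]' > /dev/null
python3 -m pendant '[[0,0,1,0,0,0],[0,0,1,0,0,0],[0,0,1,0,0,0],[0,0,0,0,0,0],[0,0,0,0,0,0]]'
python3 - <<'E'
from h import *
a,d=optics.snapshot("scene");b,_=optics.snapshot("top");print(a.shape)
cv2.imwrite("pics/a.png",cv2.hconcat([cv2.resize(a[150:280,200:330],(400,400),interpolation=2),cv2.resize(b[175:305,185:315],(400,400),interpolation=2)]))
E
```

```text
clock: 4.27
tool_pos: [0.4719, 0.0879, 0.088]
eef_rot: [0.707, 0.707, -0.001, -0.001]
contact_force: [-1.0, 0.6, -0.2]
opening: 1.0
finger_force: 0.0
(420, 560, 3)
```

View pics/a.png

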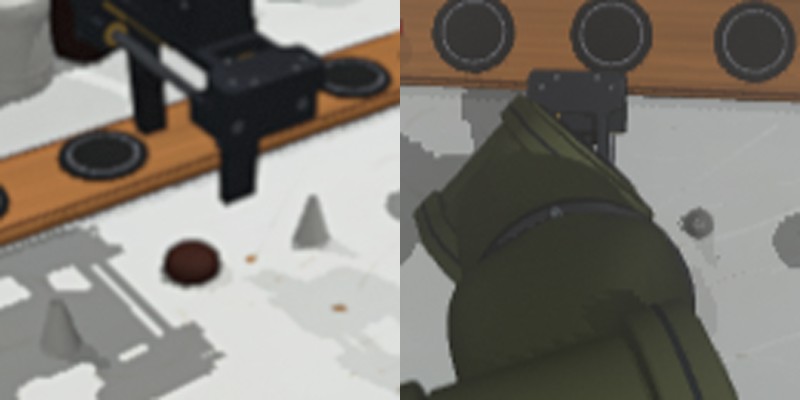

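The scene view (left) shows the shell at crop (192,262), with the near finger tip about (238,200) and the far tip about (150,132). I'll project the tips to check the camera against the robot.

```bash
cat >> h.py <<'E'
def proj(n,X):
    K,d,T=cam(n);c=(np.array(X,float)-T[:3,3])@T[:3,:3]
    return cv2.projectPoints(c*[1,-1,-1],np.zeros(3),np.zeros(3),K,d)[0][:,0]
E
python3 - <<'E'
from h import *
x,y,z=.4719,.0879,.088
X=[[x+s*a,y+b,z] for s in(-1,1) for a in(.044,.0615) for b in(-.009,.009)]
print(((proj("scene",X)-[200,150])*400/130).round(0).tolist())
print((proj("scene",[[x,y+.01,z]])-proj("scene",[[x,y,z]]))*400/130)
E
```

```text
[[243.0, 189.0], [219.0, 198.0], [259.0, 202.0], [235.0, 212.0], [168.0, 128.0], [145.0, 136.0], [155.0, 117.0], [132.0, 124.0]]
[[-13.05561787   4.81022453]]
```

```bash
python3 -m pendant '[[0.08,0,1,0,0,0],[0,0,1,0,0,0],[0,0,0.9,0,0,0],[0,0,0.45,0,0,0],[0,0,0,0,0,0]]'
python3 -m pendant '[[0,0,0,0,0,0],[0,0,0,0,0,0],[0,0,0,0,0,0],[0,0,0,0,0,0],[0,0,0,0,0,0]]' -1 10
python3 -m pendant '[[0,0,0,0,0,0],[0,0,0,0,0,0],[0,0,0,0,0,0],[0,0,0,0,0,0],[0,0,0,0,0,0]]'
```

```text
clock: 4.78
tool_pos: [0.4729, 0.0903, 0.0044]
eef_rot: [0.707, 0.707, -0.0, -0.0]
contact_force: [0.1, -0.0, 0.1]
opening: 1.003
finger_force: 0.0
clock: 5.2
tool_pos: [0.4734, 0.09, 0.0058]
eef_rot: [0.708, 0.707, 0.001, 0.0]
contact_force: [-1.2, -0.8, -0.6]
opening: 0.645
finger_force: 0.0
clock: 5.62
tool_pos: [0.4728, 0.0901, 0.005]
eef_rot: [0.707, 0.707, -0.0, 0.0]
contact_force: [1.2, -0.0, 1.2]
opening: 0.423
finger_force: 9.8
```

```bash
python3 -m pendant '[[0,0,-0.8,0,0,0],[0,0,-1,0,0,0],[0,0,-0.8,0,0,0],[-1,0.5,0,0,0,0],[-1,0.5,0,0,0,0]]'
python3 -m pendant '[[-1,0.5,0,0,0,0],[-1,0.5,0,0,0,0],[-1,0.5,0,0,0,0],[-1,0.5,0,0,0,0],[-1,0.5,0,0,0,0]]'
python3 -m pendant '[[-1,0.5,0,0,0,0],[-1,0.5,0,0,0,0],[-0.71,0.64,0,0,0,0],[0,0,0.6,0,0,0],[0,0,0,0,0,0]]'
python3 - <<'E'
from h import *
a,d=optics.snapshot("scene")
cv2.imwrite("pics/b.png",cv2.resize(a[100:230,240:400],(800,600)[:2] and (738,600),interpolation=2))
E
```

```text
clock: 6.03
tool_pos: [0.4984, 0.0414, 0.0713]
eef_rot: [0.706, 0.708, 0.001, 0.0]
contact_force: [0.4, -0.3, -1.2]
opening: 0.424
finger_force: 9.6
clock: 6.45
tool_pos: [0.5602, -0.0866, 0.0698]
eef_rot: [0.707, 0.707, -0.0, -0.0]
contact_force: [0.0, -0.5, 0.3]
opening: 0.425
finger_force: 9.6
clock: 6.87
tool_pos: [0.5999, -0.1548, 0.0528]
eef_rot: [0.709, 0.706, -0.001, -0.001]
contact_force: [-0.1, 0.6, 0.1]
opening: 0.424
finger_force: 9.6
```

View pics/b.png

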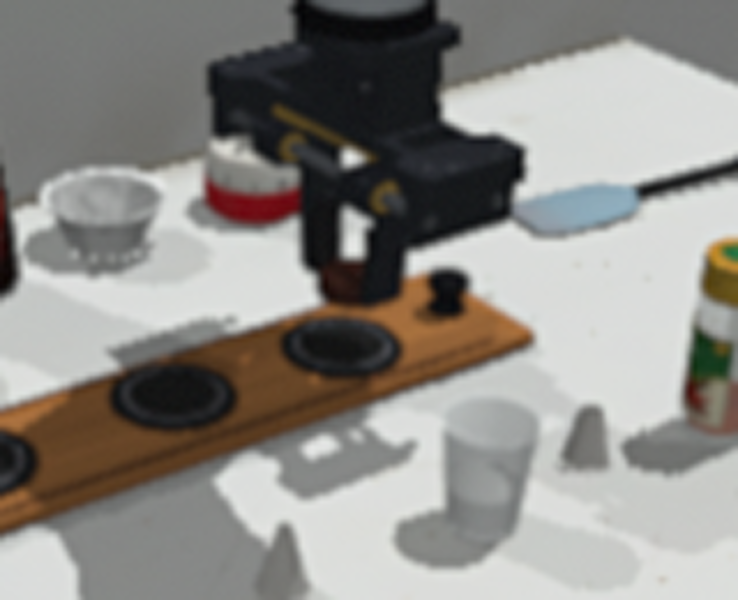

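The shell is held level between the fingers just above mat D (crop (342,345)), clear of the black plug. I'll lower, release and back off.

```bash
python3 -m pendant '[[0,0,0.7,0,0,0],[0,0,0.4,0,0,0],[0,0,0.25,0,0,0],[0,0,0,0,0,0],[0,0,0,0,0,0]]'
python3 -m pendant '[[0,0,0,0,0,0],[0,0,0,0,0,0],[0,0,0,0,0,0],[0,0,0,0,0,0],[0,0,0,0,0,0]]' 0.6
python3 -m pendant '[[0,0,-0.5,0,0,0],[0,0,-1,0,0,0],[0,0,-1,0,0,0],[0,0,-1,0,0,0],[0,0,-1,0,0,0]]' 1
python3 - <<'E'
from h import *
import m2
E
python3 - <<'E'
from h import *
from m2 import W,ell
a,d=optics.snapshot("scene");cv2.imwrite("pics/c.png",cv2.resize(a[130:210,270:370],(800,600),interpolation=2))
E
```

```text
clock: 7.33
tool_pos: [0.6009, -0.1521, 0.0213]
eef_rot: [0.707, 0.707, -0.0, -0.0]
contact_force: [-0.3, -0.5, 0.4]
opening: 0.425
finger_force: 9.6
clock: 7.75
tool_pos: [0.6012, -0.1529, 0.0215]
eef_rot: [0.707, 0.707, 0.0, 0.0]
contact_force: [0.3, 0.2, 0.2]
opening: 0.78
finger_force: 0.0
clock: 8.17
tool_pos: [0.6011, -0.1527, 0.1359]
eef_rot: [0.707, 0.707, 0.0, 0.0]
contact_force: [0.2, -0.1, 1.0]
opening: 1.002
finger_force: 0.0
top 209 [613. 193.] [64.7 66.5]
top 209 [612.9 193.1] [67.6 68.8]
top 254 [613.6  75.6] [65.1 65.8]
top 254 [613.6  76. ] [67.5 68.5]
top 300 [610.  -46.5] [65.4 65.5]
top 300 [610.5 -46.1] [67.8 69. ]
top 341 [ 601.6 -155.2] [64.2 65.7]
top 341 [ 601.8 -154.8] [67.8 67.8]
scene 187 [613.5 196.1] [64.6 66.6]
scene 187 [613.8 196.2] [65.8 69.3]
scene 233 [613.7  79.9] [63.7 65.6]
scene 233 [614.2  79.5] [65.7 69.2]
scene 277 [610.3 -42.6] [64.2 65.4]
scene 277 [610.7 -42.3] [66.2 69.1]
scene 314 [ 600.3 -150.4] [62.3 64.4]
scene 314 [ 601.1 -150.5] [64.7 68.1]
shell top [(array([472.6,  87.2]), array([38.2, 40.1])), (array([472.7,  87.9]), array([40.1
[... 1385 characters left out ...]
ell scn [(array([471.2,  91.9]), array([36.9, 45.9])), (array([471.4,  91.6]), array([37.9, 48. ]))]
table 450 z 0.0002 0.546 min [-0.119  0.393 -0.003] max [0.405 0.461 0.546]
cutter 607 z 0.0015 0.031 min [0.422 0.29  0.008] max [0.485 0.351 0.031]
cup 513 z 0.0021 0.063 min [ 0.421 -0.17   0.008] max [ 0.558 -0.09   0.063]
jar 740 z 0.0117 0.107 min [ 0.414 -0.473  0.008] max [ 0.54  -0.254  0.107]
shell 196 z 0.0024 0.018 min [0.454 0.071 0.008] max [0.49  0.109 0.018]
bottle 2169 z 0.1088 0.225 min [ 0.743 -0.103  0.008] max [0.84  0.083 0.225]
glass 1835 z 0.0928 0.152 min [0.777 0.109 0.009] max [0.85  0.24  0.152]
mug 981 z 0.0521 0.093 min [0.743 0.024 0.008] max [0.806 0.108 0.093]
```

View pics/c.png

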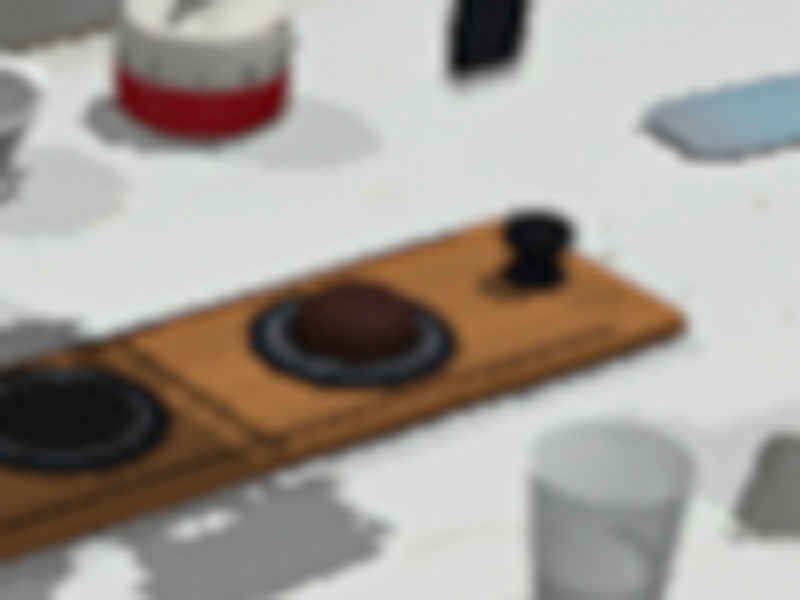

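The shell sits in the middle of mat D: dome about (356,325), mat about (352,335). Next the cutter.

```bash
sed -i '/^for n,img/,$d' m2.py
python3 -m pendant '[[1,-0.3,0,0,0,0],[1,-0.3,0,0,0,0],[1,-0.3,0,0,0,0],[1,-0.3,0,0,0,0],[1,-0.3,0,0,0,0]]' >/dev/null
python3 -m pendant '[[1,-0.3,0,0,0,0],[1,-0.3,0,0,0,0],[1,-0.3,0,0,0,0],[1,-0.3,0,0,0,0],[1,-0.3,0,0,0,0]]' >/dev/null
python3 -m pendant '[[1,-0.3,0,0,0,0],[1,-0.3,0,0,0,0],[1,-0.3,0,0,0,0],[1,-0.3,0,0,0,0],[1,-0.3,0,0,0,0]]' >/dev/null
python3 -m pendant '[[1,-0.3,0,0,0,0],[1,-0.3,0,0,0,0],[1,-0.4,0,0,0,0],[0.87,-0.4,0,0,0,0],[0,0,0.5,0,0,0]]' >/dev/null
python3 -m pendant '[[0,0,0,0,0,0],[0,0,0,0,0,0]]'
python3 - <<'E'
from h import *
a,d=optics.snapshot("scene");b,_=optics.snapshot("top")
cv2.imwrite("pics/d.png",cv2.hconcat([cv2.resize(a[190:320,100:230],(400,400),interpolation=2),cv2.resize(b[195:295,110:210],(400,400),interpolation=2)]))
E
```

```text
clock: 10.05
tool_pos: [0.4538, 0.3183, 0.1213]
eef_rot: [0.707, 0.707, -0.001, 0.0]
contact_force: [0.1, -0.3, 0.1]
opening: 1.001
finger_force: 0.0
```

View pics/d.png

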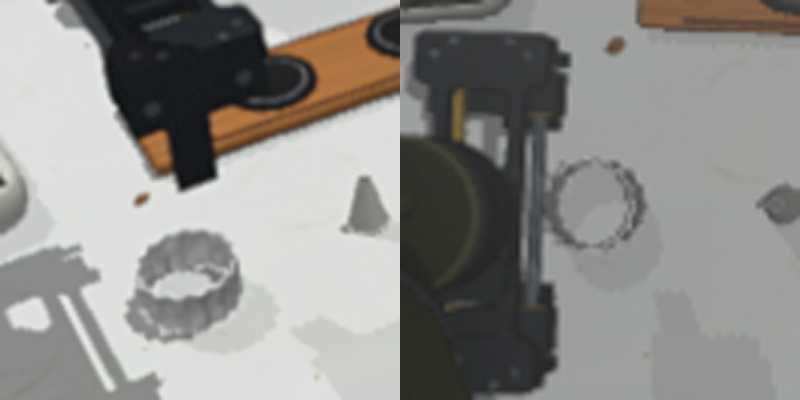

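The gripper is over the cutter. Silhouette extents are top crop x 552–643, y 157–250 and scene crop x 126–243, y 230–342. I'll check these against the given ring size at the candidate centre.

Run:
```python
from h import *
a=np.radians(np.arange(0,360,5))
X=np.concatenate([np.c_[.453+.031*np.cos(a),.320+.031*np.sin(a),0*a+z] for z in(0,.028)])
for n,o,s in(("scene",[100,190],400/130),("top",[110,195],4)):
    q=(proj(n,X)-o)*s+[0 if n=="scene" else 400,0];print(n,q.min(0).round(),q.max(0).round())
    q=(proj(n,X+[0.0,.01,0])-o)*s+[0 if n=="scene" else 400,0];print("  +10mm y",q.min(0).round(),q.max(0).round())
```

```text
scene [133. 227.] [246. 334.]
  +10mm y [116. 233.] [230. 341.]
top [535. 153.] [644. 251.]
  +10mm y [519. 153.] [629. 250.]
```

```bash
python3 -m pendant '[[0.1,0,1,0,0,0],[0,0,1,0,0,0],[0,0,1,0,0,0],[0,0,1,0,0,0],[0,0,0.53,0,0,0]]'
python3 -m pendant '[[0,0,0,0,0,0],[0,0,0,0,0,0],[0,0,0,0,0,0],[0,0,0,0,0,0],[0,0,0,0,0,0]]' -1 10
python3 -m pendant '[[0,0,0,0,0,0],[0,0,0,0,0,0]]'
```

```text
clock: 10.57
tool_pos: [0.4541, 0.3198, 0.0061]
eef_rot: [0.708, 0.706, -0.001, 0.0]
contact_force: [0.1, 0.5, -0.0]
opening: 1.0
finger_force: 0.0
clock: 10.98
tool_pos: [0.4548, 0.3219, 0.0092]
eef_rot: [0.708, 0.707, 0.001, 0.0]
contact_force: [-0.8, -0.7, 3.6]
opening: 0.675
finger_force: 9.7
clock: 11.15
tool_pos: [0.4548, 0.3219, 0.0092]
eef_rot: [0.708, 0.707, 0.001, 0.0]
contact_force: [0.6, -1.1, 6.6]
opening: 0.674
finger_force: 9.6
```

```bash
python3 -m pendant '[[0,0,-0.8,0,0,0],[0,0,-1,0,0,0],[0,0,-0.8,0,0,0],[-1,0.4,0,0,0,0],[-1,0.4,0,0,0,0]]'
python3 -m pendant '[[-1,0.4,0,0,0,0],[-1,0.4,0,0,0,0],[-1,0.4,0,0,0,0],[-1,0.4,0,0,0,0],[-1,0.4,0,0,0,0]]' >/dev/null
python3 -m pendant '[[-1,0.4,0,0,0,0],[-1,0.4,0,0,0,0],[-1,0.4,0,0,0,0],[-1,0.4,0,0,0,0],[-1,0.5,0,0,0,0]]' >/dev/null
python3 -m pendant '[[-1,0.5,0,0,0,0],[-1,0.4,0,0,0,0],[-0.65,0.02,0,0,0,0],[0,0,0.5,0,0,0],[0,0,0,0,0,0]]'
python3 -m pendant '[[0,0,0,0,0,0]]'
```

```text
clock: 11.57
tool_pos: [0.4744, 0.2738, 0.0749]
eef_rot: [0.706, 0.708, 0.002, -0.0]
contact_force: [-0.0, -0.3, -0.2]
opening: 0.675
finger_force: 9.8
clock: 12.82
tool_pos: [0.5978, -0.046, 0.0588]
eef_rot: [0.708, 0.706, -0.001, -0.001]
contact_force: [0.0, -0.2, 0.4]
opening: 0.672
finger_force: 9.8
clock: 12.9
tool_pos: [0.5982, -0.0432, 0.0598]
eef_rot: [0.707, 0.707, -0.0, -0.001]
contact_force: [-0.3, -0.4, -0.9]
opening: 0.67
finger_force: 9.8
```

```bash
python3 -m pendant '[[-0.05,0.48,0.3,0,0,0],[0,0,0.5,0,0,0],[0,0,0.4,0,0,0],[0,0,0.2,0,0,0],[0,0,0,0,0,0]]'
python3 -m pendant '[[0,0,0,0,0,0],[0,0,0,0,0,0],[0,0,0,0,0,0],[0,0,0,0,0,0]]' 1
python3 -m pendant '[[0,0,-0.5,0,0,0],[0,0,-1,0,0,0],[0,0,-1,0,0,0],[0,0,-1,0,0,0],[0,0,-1,0,0,0]]'
python3 - <<'E'
from h import *
a,d=optics.snapshot("scene");b,_=optics.snapshot("top")
cv2.imwrite("pics/e.png",cv2.hconcat([cv2.resize(a[135:235,230:330],(400,400),interpolation=2),cv2.resize(b[155:255,270:370],(400,400),interpolation=2)]))
t=np.radians(np.arange(0,360,5))
X=np.concatenate([np.c_[.6103+.031*np.cos(t),-.0444+.031*np.sin(t),0*t+z] for z in(.015,.043)])
q=(proj("scene",X)-[230,135])*4;print(q.min(0).round(),q.max(0).round())
E
```

```text
clock: 13.32
tool_pos: [0.6097, -0.0451, 0.0241]
eef_rot: [0.707, 0.707, -0.001, -0.001]
contact_force: [0.1, 0.2, 0.6]
opening: 0.671
finger_force: 9.9
clock: 13.65
tool_pos: [0.6114, -0.0462, 0.0259]
eef_rot: [0.707, 0.707, 0.0, 0.0]
contact_force: [-0.7, 0.3, 0.4]
opening: 0.946
finger_force: 0.0
clock: 14.07
tool_pos: [0.6111, -0.0461, 0.1402]
eef_rot: [0.707, 0.707, 0.0, 0.0]
contact_force: [0.3, -0.3, -1.0]
opening: 0.996
finger_force: 0.0
[139. 137.] [241. 227.]
```

View pics/e.png

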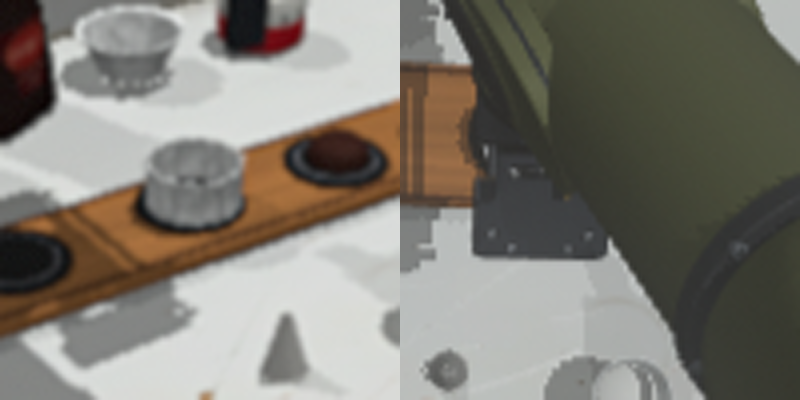

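The ring stands upright on mat C: ring x 143–245, mat 136–245 in the crop, so it may be about 3 mm off. I'll check that later in the clear top view. Next are the cup and jar positions from both views' first pictures.

```bash
python3 - <<'E'
from h import *
print("cup rim top",plane("top",[[327.9,253.7]],.06),"scene",plane("scene",[[346.6,191.6]],.06))
t=cv2.imread("pics/scene0.png");h=cv2.cvtColor(t,cv2.COLOR_BGR2HSV)
m=((abs(h[...,0].astype(int)-65)<25)&(h[...,1]>60)).astype(np.uint8);m[:,:385]=0;m[:,418:]=0;m[:148]=0;m[164:]=0
M=cv2.moments(m,True);c=[M["m10"]/M["m00"],M["m01"]/M["m00"]];print(c,M["m00"],"jar green scene",plane("scene",[c],.106))
E
python3 -m pendant '[[-0.4,-1,0,0,0,0],[-0.4,-1,0,0,0,0],[-0.4,-1,0,0,0,0],[-0.4,-1,0,0,0,0],[-0.4,-1,0,0,0,0]]' 
python3 -m pendant '[[-0.4,-1,0,0,0,0],[-0.3,-0.7,0,0,0,0],[0,0,0,0,0,0]]'
```

```text
cup rim top [[ 0.44259761 -0.11727702  0.06      ]] scene [[ 0.44000912 -0.1120939   0.06      ]]
[400.95652173913044, 154.56521739130434] 23.0 jar green scene [[ 0.43762913 -0.27911342  0.106     ]]
clock: 14.58
tool_pos: [0.4846, -0.0965, 0.1381]
eef_rot: [0.707, 0.707, -0.0, -0.0]
contact_force: [0.2, -0.3, -0.2]
opening: 0.999
finger_force: 0.0
clock: 14.83
tool_pos: [0.4382, -0.1159, 0.1378]
eef_rot: [0.708, 0.706, -0.003, -0.001]
contact_force: [-0.6, -0.2, -0.1]
opening: 1.001
finger_force: 0.0
```

```bash
python3 -m pendant '[[0,0,1,0,0,0],[0,0,1,0,0,0],[0,0,1,0,0,0],[0,0,1,0,0,0],[0,0,0.4,0,0,0]]'
python3 -m pendant '[[0,0,0,0,0,0],[0,0,0,0,0,0],[0,0,0,0,0,0],[0,0,0,0,0,0],[0,0,0,0,0,0]]' -1 12
python3 -m pendant '[[0,0,0,0,0,0],[0,0,0,0,0,0],[0,0,0,0,0,0]]'
```

```text
clock: 15.25
tool_pos: [0.4442, -0.1125, 0.0256]
eef_rot: [0.707, 0.707, -0.0, -0.001]
contact_force: [-0.3, 0.7, -0.2]
opening: 1.002
finger_force: 0.0
clock: 15.67
tool_pos: [0.4444, -0.1136, 0.0288]
eef_rot: [0.708, 0.707, 0.001, 0.001]
contact_force: [-0.7, -0.4, 0.2]
opening: 0.646
finger_force: 0.0
clock: 15.92
tool_pos: [0.4439, -0.1136, 0.0284]
eef_rot: [0.708, 0.707, 0.0, 0.0]
contact_force: [-0.6, 0.5, 4.2]
opening: 0.517
finger_force: 11.9
```

```bash
python3 -m pendant '[[0,0,-0.8,0,0,0],[0,0,-1,0,0,0],[0,0,-1,0,0,0],[0.7,0.6,0,0,0,0],[0.9,0.8,0,0,0,0]]'
python3 -m pendant '[[0.9,0.8,0,0,0,0],[0.9,0.8,0,0,0,0],[0.9,0.8,0,0,0,0],[0.9,0.8,0,0,0,0],[0.9,0.8,0,0,0,0]]'
python3 -m pendant '[[0.9,0.8,0,0,0,0],[0.68,0.59,0,0,0,0],[0,0,0.4,0,0,0],[0,0,0.4,0,0,0],[0,0,0,0,0,0]]'
python3 -m pendant '[[0,0,0,0,0,0]]'
```

```text
clock: 16.33
tool_pos: [0.4775, -0.0764, 0.0993]
eef_rot: [0.71, 0.705, -0.001, 0.001]
contact_force: [1.1, 0.1, -0.4]
opening: 0.518
finger_force: 12.0
clock: 16.75
tool_pos: [0.5792, 0.0398, 0.0979]
eef_rot: [0.707, 0.707, -0.0, -0.0]
contact_force: [0.4, 0.9, 0.1]
opening: 0.517
finger_force: 12.0
clock: 17.17
tool_pos: [0.611, 0.0765, 0.0753]
eef_rot: [0.707, 0.707, -0.003, -0.001]
contact_force: [-0.6, -0.3, -0.0]
opening: 0.517
finger_force: 12.0
clock: 17.25
tool_pos: [0.6118, 0.0763, 0.0767]
eef_rot: [0.708, 0.706, -0.002, -0.0]
contact_force: [0.4, 0.0, -0.2]
opening: 0.523
finger_force: 12.0
```

```bash
python3 -m pendant '[[0.08,0.06,0.5,0,0,0],[0,0,0.4,0,0,0],[0,0,0.25,0,0,0],[0,0,0.16,0,0,0],[0,0,0,0,0,0]]'
python3 -m pendant '[[0,0,0,0,0,0],[0,0,0,0,0,0],[0,0,0,0,0,0],[0,0,0,0,0,0],[0,0,0,0,0,0]]' 1
python3 -m pendant '[[0,0,-0.5,0,0,0],[0,0,-1,0,0,0],[0,0,-1,0,0,0],[0,0,-1,0,0,0],[0,0,-0.8,0,0,0]]'
python3 -m pendant '[[0,0,0,0,0,0]]'
```

```text
clock: 17.67
tool_pos: [0.6143, 0.0801, 0.0442]
eef_rot: [0.707, 0.707, -0.001, -0.0]
contact_force: [-0.2, 0.6, -1.0]
opening: 0.522
finger_force: 12.1
clock: 18.08
tool_pos: [0.6153, 0.0805, 0.0455]
eef_rot: [0.707, 0.707, 0.0, 0.0]
contact_force: [-0.0, -0.9, 0.2]
opening: 0.874
finger_force: 0.0
clock: 18.5
tool_pos: [0.6156, 0.0808, 0.1556]
eef_rot: [0.707, 0.707, 0.001, 0.001]
contact_force: [0.5, 0.4, 0.2]
opening: 0.998
finger_force: 0.0
clock: 18.58
tool_pos: [0.6177, 0.0816, 0.1581]
eef_rot: [0.707, 0.707, 0.004, 0.002]
contact_force: [0.3, 0.1, 0.1]
opening: 0.999
finger_force: 0.0
```

```bash
python3 -m pendant '[[-1,-0.5,0,0,0,0],[-1,-0.5,0,0,0,0],[-1,-0.5,0,0,0,0],[-1,-0.5,0,0,0,0],[-1,-0.5,0,0,0,0]]' >/dev/null
python3 -m pendant '[[-1,-0.5,0,0,0,0],[-1,-0.5,0,0,0,0],[-1,-0.5,0,0,0,0],[-1,-0.5,0,0,0,0],[-1,-0.5,0,0,0,0]]' >/dev/null
python3 -m pendant '[[-1,-0.5,0,0,0,0],[-1,-0.5,0,0,0,0],[-1,-0.5,0,0,0,0],[-1,-0.5,0,0,0,0],[-0.46,-0.2,0,0,0,0]]' >/dev/null
python3 -m pendant '[[0,0,0,0,0,0],[0,0,0,0,0,0]]'
python3 - <<'E'
from h import *
a,d=optics.snapshot("scene");b,_=optics.snapshot("top");cv2.imwrite("pics/top_f.png",b)
cv2.imwrite("pics/f.png",cv2.hconcat([cv2.resize(a[110:210,350:450],(400,400),interpolation=2),cv2.resize(b[155:220,250:350],(400,260),interpolation=2).repeat(1,0) if 0 else cv2.resize(b[150:250,250:350],(400,400),interpolation=2)]))
E
```

```text
clock: 20.0
tool_pos: [0.4347, -0.281, 0.1528]
eef_rot: [0.708, 0.706, 0.0, 0.0]
contact_force: [-0.2, -0.9, -0.2]
opening: 1.0
finger_force: 0.0
```

View pics/f.png

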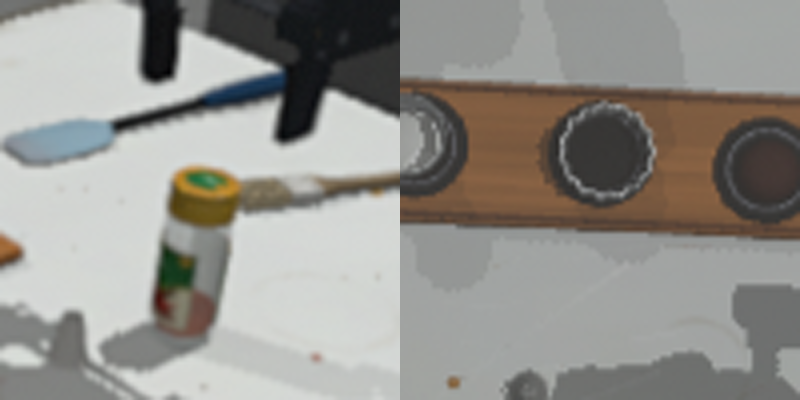

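In the top crop the ring is at (606,150) against mat centre (601,153). After parallax it's within about 3 mm, which is good. Now I'll grasp the jar across the cap.

```bash
python3 -m pendant '[[0,0.06,0.8,0,0,0],[0,0,1,0,0,0],[0,0,0.8,0,0,0],[0,0,0.5,0,0,0],[0,0,0,0,0,0]]'
python3 -m pendant '[[0,0,0,0,0,0],[0,0,0,0,0,0],[0,0,0,0,0,0],[0,0,0,0,0,0],[0,0,0,0,0,0]]' -1 20
python3 -m pendant '[[0,0,0,0,0,0],[0,0,0,0,0,0],[0,0,0,0,0,0],[0,0,0,0,0,0]]'
```

```text
clock: 20.52
tool_pos: [0.4361, -0.2783, 0.0733]
eef_rot: [0.706, 0.708, -0.0, -0.002]
contact_force: [0.8, 0.6, 0.3]
opening: 0.999
finger_force: 0.0
clock: 20.93
tool_pos: [0.4367, -0.2811, 0.076]
eef_rot: [0.707, 0.707, 0.0, 0.001]
contact_force: [-0.8, 0.2, 0.2]
opening: 0.647
finger_force: 0.0
clock: 21.27
tool_pos: [0.4364, -0.2811, 0.0754]
eef_rot: [0.707, 0.707, 0.0, 0.0]
contact_force: [0.3, -0.7, 1.3]
opening: 0.46
finger_force: 19.9
```

```bash
python3 -m pendant '[[0,0,-0.6,0,0,0],[0,0,-1,0,0,0],[0,0,-1,0,0,0],[0,0,-1,0,0,0],[0.6,0,-0.4,0,0,0]]'
python3 -m pendant '[[1,0.2,0,0,0,0],[1,0.2,0,0,0,0],[1,0.2,0,0,0,0],[1,0.2,0,0,0,0],[1,0.2,0,0,0,0]]' >/dev/null
python3 -m pendant '[[1,0.2,0,0,0,0],[1,0.2,0,0,0,0],[1,0.2,0,0,0,0],[1,0.2,0,0,0,0],[1,0.2,0,0,0,0]]' >/dev/null
python3 -m pendant '[[1,0.6,0,0,0,0],[1,0.6,0,0,0,0],[1,0.6,0,0,0,0],[1,0.6,0,0,0,0],[1,0.6,0,0,0,0]]' >/dev/null
python3 -m pendant '[[1,0.7,0,0,0,0],[1,0.7,0,0,0,0],[0.9,0.4,0,0,0,0],[0.5,0.28,0,0,0,0],[0,0,0,0,0,0]]' >/dev/null
python3 -m pendant '[[0,0,1,0,0,0],[0,0,0.8,0,0,0],[0,0,0,0,0,0],[0,0,0,0,0,0]]'
```

```text
clock: 21.68
tool_pos: [0.437, -0.2689, 0.1774]
eef_rot: [0.709, 0.705, -0.0, 0.002]
contact_force: [0.5, 0.2, -1.6]
opening: 0.457
finger_force: 19.9
clock: 23.68
tool_pos: [0.6119, 0.1929, 0.1289]
eef_rot: [0.707, 0.707, -0.002, -0.0]
contact_force: [0.2, 0.6, -0.6]
opening: 0.462
finger_force: 19.9
```

```bash
python3 -m pendant '[[0.07,0.06,0.5,0,0,0],[0,0,0.5,0,0,0],[0,0,0.3,0,0,0],[0,0,0.2,0,0,0],[0,0,0,0,0,0]]'
python3 -m pendant '[[0,0,0,0,0,0],[0,0,0,0,0,0]]'
```

```text
clock: 24.1
tool_pos: [0.6143, 0.1952, 0.0913]
eef_rot: [0.707, 0.707, -0.001, -0.0]
contact_force: [0.9, 0.1, -1.4]
opening: 0.456
finger_force: 19.9
clock: 24.27
tool_pos: [0.6155, 0.1959, 0.0931]
eef_rot: [0.707, 0.707, 0.0, 0.0]
contact_force: [0.1, -0.1, -1.0]
opening: 0.459
finger_force: 19.9
```

```bash
python3 -m pendant '[[0,-0.08,0.08,0,0,0],[0,0,0,0,0,0],[0,0,0,0,0,0]]'
python3 -m pendant '[[0,0,0,0,0,0],[0,0,0,0,0,0],[0,0,0,0,0,0],[0,0,0,0,0,0],[0,0,0,0,0,0]]' 1
python3 -m pendant '[[0,0,-0.5,0,0,0],[0,0,-1,0,0,0],[0,0,-1,0,0,0],[0,0,-1,0,0,0],[0,0,-0.5,0,0,0]]' >/dev/null
python3 -m pendant '[[0,-1,0,0,0,0],[0,-1,0,0,0,0],[0,-1,0,0,0,0],[0,-1,0,0,0,0],[0,-1,0,0,0,0]]' >/dev/null
python3 -m pendant '[[1,-0.3,0,0,0,0],[1,-0.3,0,0,0,0],[1,-0.3,0,0,0,0],[1,-0.3,0,0,0,0],[1,-0.3,0,0,0,0]]'
python3 -m pendant '[[1,0,0,0,0,0],[1,0,0,0,0,0],[0,0,0,0,0,0]]'
python3 - <<'E'
from h import *
a,d=optics.snapshot("scene");b,_=optics.snapshot("top");cv2.imwrite("pics/topg.png",b)
cv2.imwrite("pics/g.png",cv2.vconcat([cv2.resize(b[155:220,165:390],(800,231),interpolation=2),cv2.resize(a[120:245,130:370],(706,368),interpolation=2).copy() if 0 else cv2.resize(a[130:240,130:370],(800,367),interpolation=2)]))
for c,h in(((.6133,.1947),.1),((.6137,.0778),.06),((.6103,-.0444),.028),((.6012,-.1527),.016)):
    q=proj("top",[[*c,.015],[*c,.015+h]]);print(((q-[165,155]+.5)*3.556).round().tolist())
    q=proj("scene",[[*c,.015],[*c,.015+h]]);print("   s",((q-[130,130]+.5)*3.333+[0,231]).round().tolist())
E
```

```text
clock: 24.52
tool_pos: [0.6131, 0.1957, 0.0909]
eef_rot: [0.707, 0.707, 0.0, 0.0]
contact_force: [0.3, -0.4, -1.2]
opening: 0.461
finger_force: 19.9
clock: 24.93
tool_pos: [0.6133, 0.1957, 0.0909]
eef_rot: [0.707, 0.707, 0.0, 0.0]
contact_force: [-0.2, -1.1, -0.4]
opening: 0.812
finger_force: 0.0
clock: 26.18
tool_pos: [0.4502, 0.3219, 0.191]
eef_rot: [0.707, 0.707, 0.0, 0.0]
contact_force: [-0.7, -0.6, -0.5]
opening: 1.0
finger_force: 0.0
clock: 26.43
tool_pos: [0.4491, 0.3776, 0.1916]
eef_rot: [0.705, 0.709, 0.003, -0.002]
contact_force: [0.5, 1.6, 0.1]
opening: 0.999
finger_force: 0.0
[[154.0, 108.0], [127.0, 90.0]]
   s [[194.0, 520.0], [176.0, 388.0]]
[[313.0, 111.0], [307.0, 101.0]]
   s [[347.0, 465.0], [342.0, 391.0]]
[[479.0, 120.0], [480.0, 115.0]]
   s [[494.0, 417.0], [494.0, 384.0]]
[[626.0, 135.0], [629.0, 133.0]]
   s [[615.0, 381.0], [617.0, 363.0]]
```

View pics/g.png

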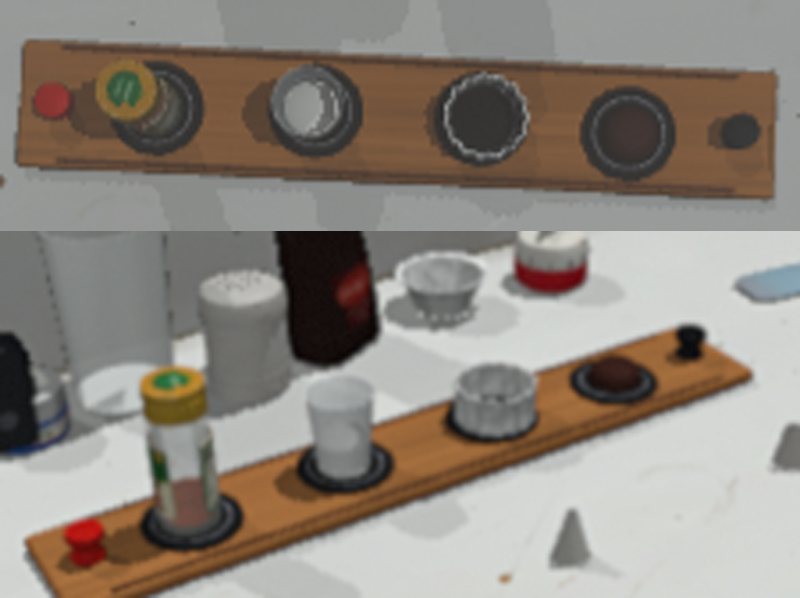

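The jar, cup, cutter and shell stand upright on mats A–D. The jar cap (127,89) and cup rim (310,102) match the predicted centred positions, the ring is within about 3 mm, and the shell is centred at (628,132). The arm is clear, so I'm handing in.

```bash
python3 -c "
from plant import r;print(r.finish_job())"
```

```text
the job is handed in; nothing more can be done
None
```

The job is handed in at about 26 s: the jar, cup, cutter ring and shell stand upright and released on the four mats, tallest by the red plug down to shortest at the black plug, with the cutter about 3 mm off centre and the others within about 2 mm by the cameras; no verdict came back.

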